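# Fill the relay carrier and pinch it out of its dock

## Task

Take the one loose relay out of the parts bin and stand it fully home in the empty pocket of the relay carrier. Then pinch the carrier's two side catches together, lift it level out of its dock, relay and all, and finish while still holding it by the pinched catches about 10 cm above where it sat. Leave the other parts in the bin, and the circuit board and the solder spool where they are.

Things in the scene. Friction and masses are not known exactly. Their poses are not given: they have to be found in the camera images.
- relay: The loose relay, the only one in the bin: plain blue plastic block, 13 (x) by 29 (y) by 25.5 mm high, 18 g. Origin at the centre of its underside, z up. Stands upright on the bin floor among other parts, 25 mm free beyond both narrow end faces: grip it along its 29 mm length by its upper 13 mm.
- bin: Red open parts bin, 220 mm (x) by 200 mm (y), walls 30 mm high and 4 mm thick, inner floor 4 mm above the bench. It stands left or right of the robot's centre line, fixed. Origin at the centre of its underside.
- carrier: Grey carrier 104 (x) by 52 mm (y), 68 mm over its catches, deck 45 mm above its underside, 0.24 kg. Pockets at x = -37, 0, +37 mm: the -x one (robot's side) is empty, the others hold built-in blue relays 14.5 mm proud of the deck. Origin: centre of underside, z up. Docked: underside 10 mm above bench, 1 mm play; lifts only 2 mm until both catches are pressed.
- pocket (a point): Centre of the floor of the carrier's empty pocket, 34 mm above the carrier's underside and 11 mm below its deck. The pocket is 19 mm (carrier x) by 35 mm (carrier y), so a relay stands in it with its length along the carrier's y, 3 mm free all round, either way round.
- dock: Grey fixed dock, 124 (x) by 90 mm (y), walls 30 mm high, floor 10 mm above the bench, axes parallel to the carrier's; left or right of the robot's centre line. At the middle of each long side a steel ledge (top also 30 mm above the bench, out to 45 mm from the middle) overhangs a catch's hook. Origin: centre of underside.
- catch_left_tab (a point): Centre of the outer face of the +y catch's press tab, mid-length of the carrier: a ribbed upright grey tab 24 mm wide (x), 26 mm high, from 40 to 66 mm above the bench while docked; its face stands 34 mm from the carrier's middle. Press it towards the middle (-y).
- catch_right_tab (a point): The same on the carrier's -y side; pressed towards +y. Pinching both tabs between the fingers narrows the 68 mm over the tabs to 56 mm.
- catch_left (a joint): Travel of the left catch, m: 0 = sprung out, hooked under the ledge; 0.006 = pressed in to its stop. 1.8 N to start, 5.4 N fully in; free of the ledge from about 0.004; springs back when let go. Pinched to their stops by a grip of about 25 N, the tabs carry the carrier.
- catch_right (a joint): Travel of the right catch, the same.
- capacitor: Stock, stays in the bin: round black can, 22 mm diameter, 30 mm high. Origin under its centre.
- heatsink: Stock, stays in the bin: finned aluminium block, 30 by 26 by 22 mm high. Origin under its centre.
- terminal: Stock, stays in the bin: blue stepped terminal block, 16 by 36 by 17 mm high, with four screws on top. Origin under its centre.
- standoff: Stock, stays in the bin: brass round spacer, 12 mm diameter, 22 mm high, near the bin's middle. Origin under its centre.
- smallcap: Stock, stays in the bin: small round black can, 12 mm diameter, 14 mm high. Origin under its centre.
- trimmer: Stock, stays in the bin: small blue block, 12 by 12 by 11 mm high, with a brass screw on top. Origin under its centre.
- board: Bystander, stays put: circuit board on a black base, 90 by 50 mm, 17 mm high. Origin under its centre.
- spool: Bystander, stays put: solder spool, 45 mm diameter, 45 mm high. Origin under its centre.
Mind the look-alikes: they are no part of the job. What is shaped like the relay but brown is not meant.

How it is judged:
By the outcome, as a careful person would: the job done as asked, in the order asked, and still so for the second after the job is handed in, while the arm keeps its last pose, push and grip.
It also fails if it takes over 48 s, if anything falls off the work surface, if the arm or the gripper's body presses on something with over 40 N, if the wrist force passes 120 N, or if a joint passes its speed limit or range.

## Robot

A 7-joint arm with a two-finger parallel gripper is mounted at the origin on the work surface. World frame = base frame: x ahead of the robot, y to its left, z up, the work surface at z = 0. Lengths are in m, angles in rad, forces in N, time in s.
With the tool pointing down it reaches from about 0.4 to 0.85 m from the base axis. Payload 10.4 kg.
Tool frame: the origin (TCP) lies at the very end of the fingers, on their centre line; the grasp point (between the pads) lies r.tcp_to_grasp behind it (r.tcp_to_grasp is the distance from the TCP to the grasp point, in m); z points along the fingers, y is the line along which they close (so a half turn about z gives the same grasp; the last joint's range is limited). The gripper opens to 87 mm and grips with 3 to 60 N. Pads are 19 mm wide; open, the fingers measure 117 mm over their backs; the gripper's body (75 mm by 190 mm) begins 51 mm behind the grasp point.
Start: joints at [1.09, 0.332, -0.065, 1.46, 0.022, 1.35, -0.088], TCP at [0.276, -0.561, 0.223] pointing down, gripper open.
Joint ranges: [-2.6, 2.6], [-0.5, 2.12], [-1.47, 1.34], [0.16, 2.42], [-1.27, 4.41], [0.06, 2.06], [-2.6, 2.6]. Speed limits (rad/s): [2.22, 2.22, 2.79, 2.79, 3.14, 3.14, 3.14].

## Interface

Orientations are given as a unit quaternion [x, y, z, w].
In Python, from bench import monitor, cams, ticket, r gives the robot as it stands.
- The arm moves only by the shell command python3 -m crank 'ROWS' [OPENING] [FORCE]. ROWS is a JSON object whose one key "steps" holds a list of rows, each a list of 2 entries, a list of its own where there are three numbers: the shift along the world's x, y, z in units of 25 mm (1.0 is 25 mm), then the turn, a rotation vector about the world's x, y, z in units of 5 degrees (1.0 is 5 degrees). In form: {"steps": [[[x, y, z], [ax, ay, az]], ...]}. A call has 1 to 10 rows; each row shifts and turns the commanded pose from where the row before left it; what a row does not reach is not made up. A row lasts 1/12 s, in which the tool goes at most 41.7 mm and 7.16 degrees, less where a joint would pass 70% of its speed; a pose out of reach is approached as far as the arm can. A call is refused whole if a number of a shift passes 1 or a number of a turn 1, either way. A call with a gripper value outside its range is refused whole. OPENING is the finger opening in mm, from 0 to 87, set as the call begins (- or left out, the last holds). The fingers move at their own pace and stop on an object; FORCE is the grip in N (left out, the last holds). Time passes only in rows, so rows that do not move let the fingers close. It gives the time, the measured TCP pose, the force, the opening and the grip force at its end, in the units of the state.
- monitor.read_state(): the state, without advancing time (a new reading comes with each control period).
- cams.camera(name): name is "scene" or "top" or "wrist"; returns a dict with "pixels" (384x512x3 uint8, blue, green, red), "z_map" (384x512 float32, m along the optical axis (not along the pixel's ray), 0 where there is no reading), "vfov" (degrees; the focal length in pixels is half the picture's height over the tangent of half this angle, whatever the lens; pixels are square), "cx", "cy" (the principal point, pixels), "k1" (the pictures are not rectified: a ray, as slopes to the right and down, at radius r is drawn at 1 + k1 r^2 times it, then the intrinsics apply), "T" (4x4, takes a point from camera to world coordinates). Camera axes: x right, y up, looking along -z (the intrinsics and any distortion apply to the point x, -y, -z); pixel columns grow to the right and rows downward; lengths in m; the calibration is good to about 2 mm. A picture is of the moment at which its call begins.
- ticket.close_job(): hands the job in; it is judged then, once.
The state is a dict: "time": time; "joint_positions": joint angles; "joint_vel": joint speeds; "joint_torque": joint torques, N m; "ee_pos": TCP position; "eef_rot": TCP orientation; "ft_force": force on the tool from outside, world axes, zero at the start; "torque": the same for the moment, N m; "width": finger opening in m; "grip_force": force on a finger pad.
Only numpy, scipy, OpenCV 4.12 (cv2) and the standard library are available. Lean on these libraries where they do the work, as an engineer would, in place of code of your own. Each camera call takes 0.05 s, during which the arm holds its last target. There are 200 camera calls.

## Working session

There is one attempt and no reset: what is moved stays moved. The work goes in short steps, Python scripts to look and compute and a shell command to move; the robot and the scene stay as the last step left them, time stands still between calls to the robot, and variables do not carry over. Pictures are saved under pics/ and viewed, at most 10 in all, crops included, and the job is handed in when it is done.

```bash
mkdir -p pics; cat > h.py <<'E'
import numpy as np, cv2
from bench import monitor, cams, ticket, r
def shot(n):
    c=cams.camera(n); h,w=c["pixels"].shape[:2]
    f=h/2/np.tan(np.radians(c["vfov"])/2)
    c["K"]=np.array([[f,0,c["cx"]],[0,f,c["cy"]],[0,0,1.]]); c["D"]=np.array([c["k1"],0,0,0.])
    return c
def rays(c,uv):
    p=cv2.undistortPoints(np.array(uv,float).reshape(-1,1,2),c["K"],c["D"]).reshape(-1,2)
    return np.c_[p[:,0],-p[:,1],-np.ones(len(p))]
def onplane(c,uv,z):
    d=rays(c,uv)@c["T"][:3,:3].T; o=c["T"][:3,3]
    return o+d*((z-o[2])/d[:,2])[:,None]
def cloud(c):
    h,w=c["z_map"].shape; v,u=np.mgrid[:h,:w]
    d=rays(c,np.c_[u.ravel(),v.ravel()])*c["z_map"].ravel()[:,None]
    P=d@c["T"][:3,:3].T+c["T"][:3,3]; P[c["z_map"].ravel()==0]=np.nan
    return P.reshape(h,w,3)
E
python3 - <<'E'
from h import *
for n in("top","scene"):
    c=shot(n); cv2.imwrite(f"pics/{n}0.png",cv2.resize(c["pixels"],(800,600),interpolation=cv2.INTER_CUBIC)); np.savez(f"{n}0.npz",**c)
    print(n,c["T"].round(3).tolist(),c["vfov"],c["k1"])
print(monitor.read_state(), r.tcp_to_grasp)
E
```

```text
top [[0.024, 0.995, -0.102, 0.471], [-1.0, 0.024, -0.004, 0.013], [-0.001, 0.102, 0.995, 0.866], [0.0, 0.0, 0.0, 1.0]] 56.66393089911226 -0.05180195531488163
scene [[0.62, -0.5, 0.605, 1.048], [0.784, 0.384, -0.487, -0.387], [0.011, 0.776, 0.63, 0.569], [0.0, 0.0, 0.0, 1.0]] 47.708438543758206 -0.14442511258411914
{'time': 0.1, 'joint_positions': array([ 1.09040311,  0.33279133, -0.06469323,  1.4608547 ,  0.02161932,
        1.34987805, -0.08849754]), 'joint_vel': array([ 0.00011651, -0.00270907,  0.00085841, -0.00163383,  0.00144146,
       -0.0009647 , -0.00091204]), 'joint_torque': array([ 1.37792988e-03, -6.24542427e+01,  2.45989248e-02, -3.90720534e+01,
       -6.14413759e-02,  3.65103898e-02,  1.00859500e-04]), 'ee_pos': array([ 0.27606977, -0.56034713,  0.22184557]), 'eef_rot': array([ 9.73914958e-01,  2.26912480e-01, -1.77035655e-04, -5.91813925e-04]), 'ft_force': array([1.03660899, 0.24874637, 0.7785988 ]), 'torque': array([-0.00504236, -0.03594452, -0.01191784]), 'grip_force': 0.0, 'width': 0.08703214303673505} 0.0187
```

View pics/top0.png

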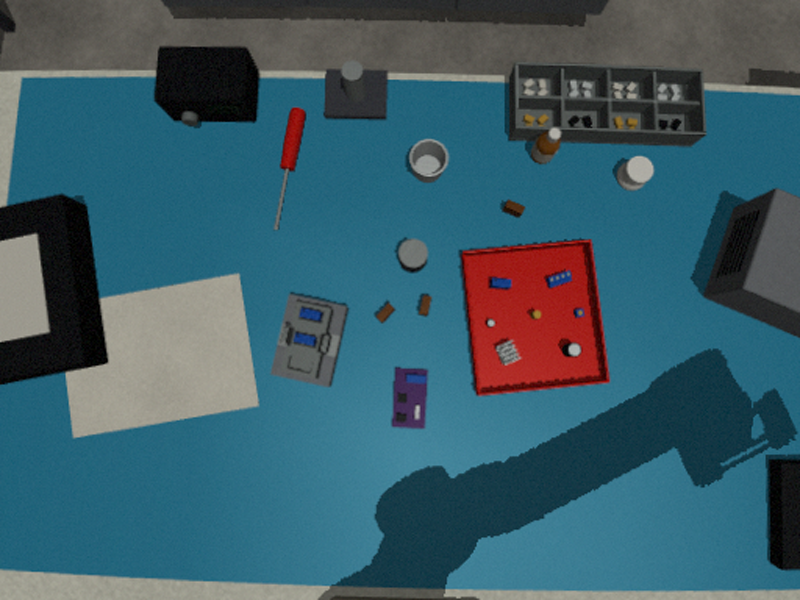

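View pics/scene0.png

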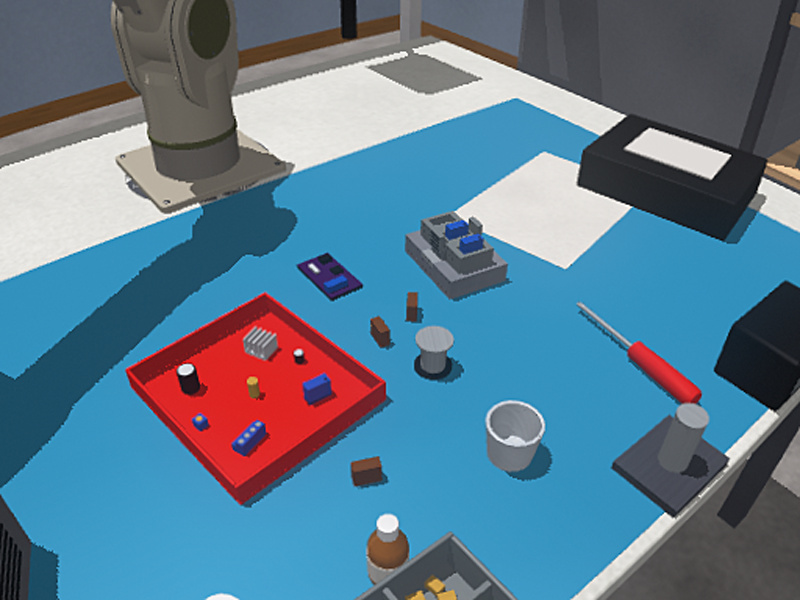

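The top view shows the relay at about (500,283) in the red bin, with the terminal at (559,279). The carrier is at (311,340): its two built-in blue relays are up-image (+x) and the empty pocket is near (301,362). The board and spool lie between the two. The scene view agrees.

```bash
python3 - <<'E'
from h import *
for n,s in(("top",1),("scene",1)):
    c=dict(np.load(f"{n}0.npz")); P=cloud(c); hsv=cv2.cvtColor(c["pixels"],cv2.COLOR_BGR2HSV)
    m=cv2.inRange(hsv,(108,120,50),(125,255,255))
    k,L,st,ce=cv2.connectedComponentsWithStats(m)
    for i in range(1,k):
        if st[i,4]<25: continue
        q=P[L==i]; q=q[~np.isnan(q[:,2])]; zt=np.percentile(q[:,2],80)
        t=q[abs(q[:,2]-zt)<.004]
        rc=cv2.minAreaRect((t[:,:2]*1000).astype(np.float32))
        print(n,ce[i].round(0),st[i,4],"ztop",zt.round(4),len(t),"mean",t.mean(0).round(4),"rect",np.round(rc[0],1),np.round(rc[1],1),round(rc[2],1))
    # carrier: deck-level and tab points
    if n=="top": ctr=onplane(c,[[305*.64,340*.64]],.055)[0]
    d=np.hypot(P[...,0]-ctr[0],P[...,1]-ctr[1])
    for lo,hi in((.02,.036),(.05,.0605),(.0615,.068)):
        q=P[(d<.085)&(P[...,2]>lo)&(P[...,2]<hi)]
        if len(q)>5:
            rc=cv2.minAreaRect((q[:,:2]*1000).astype(np.float32)); print(n,lo,len(q),"zmed",np.median(q[:,2]).round(4),np.round(rc[0],1),np.round(rc[1],1),round(rc[2],1))
    big=cv2.resize(c["pixels"][165:260,160:260] if n=="top" else c["pixels"][120:300,180:340],None,fx=5 if n=="top" else 3.3,fy=5 if n=="top" else 3.3,interpolation=cv2.INTER_CUBIC); cv2.imwrite(f"pics/{n}crop.png",big)
E
```

```text
top [358. 179.] 70 ztop 0.0226 39 mean [ 0.6065 -0.2252  0.022 ] rect [ 607.3 -225.4] [ 9.1 35.7] 19.9
top [320. 181.] 66 ztop 0.0313 63 mean [ 0.5948 -0.1328  0.0303] rect [ 595.4 -133.5] [12.4 26.4] 0.4
top [198. 201.] 89 ztop 0.0715 74 mean [0.5367 0.1475 0.0703] rect [536.7 147.7] [29.  12.7] 78.6
top [195. 217.] 86 ztop 0.0712 74 mean [0.5003 0.1544 0.0702] rect [500.4 154.4] [29.1 12.6] 78.9
top [266. 242.] 82 ztop 0.0185 62 mean [ 0.4462 -0.0075  0.0176] rect [446.3  -7.6] [28.1 11.9] 82.4
top 0.02 879 zmed 0.0306 [500.3 154.8] [ 91.3 124.6] 79.2
top 0.05 653 zmed 0.0557 [499.6 150.7] [ 61.2 104.1] 79.8
top 0.0615 88 zmed 0.0662 [514.5 151.4] [68.  52.2] 79.1
scene [292. 147.] 142 ztop 0.0702 68 mean [0.4994 0.1539 0.0695] rect [498.5 154.6] [29.9 13.8] 81.6
scene [301. 155.] 146 ztop 0.0702 69 mean [0.5361 0.1475 0.0698] rect [534.9 148.2] [29.5 16.9] 80.0
scene [214. 182.] 126 ztop 0.0173 73 mean [ 0.4449 -0.0091  0.0167] rect [443.9  -8.4] [30.5 15.4] 85.2
scene [203. 248.] 226 ztop 0.0298 105 mean [ 0.5944 -0.1348  0.0295] rect [ 593.8 -134.4] [28.9 13.6] 89.1
scene [128. 271.] 51 ztop 0.0158 25 mean [ 0.5534 -0.2579  0.0153] rect [ 552.  -257.4] [10.  10.4] 15.5
scene [159. 281.] 207 ztop 0.0213 93 mean [ 0.6073 -0.2258  0.0208] rect [ 605.  -225.8] [13.8 35.7] 24.2
scene 0.02 783 zmed 0.0302 [498.8 155.6] [ 92.6 127.7] 79.5
scene 0.05 534 zmed 0.0554 [499.4 155.8] [ 71.4 106.6] 80.2
scene 0.0615 149 zmed 0.0655 [514.8 153.2] [70.2 57. ] 78.4
```

View pics/topcrop.png

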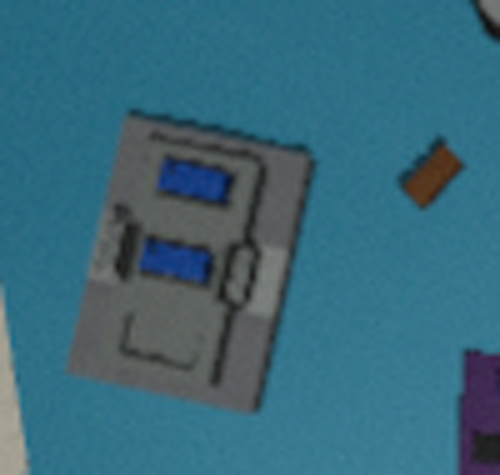

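The measurements fit the given sizes:

- **Relay:** top centre (0.5945, -0.134, 0.0295), yaw about 0.
- **Carrier:** centre (0.500, 0.1545), yaw about -10.8°, deck at 0.055 and built-in relay tops at 0.070.
- **Pocket:** about (0.464, 0.161).

I'll move over the relay now.

```bash
python3 -m crank '{"steps": [[[1,1,0],[0,0,-0.5]],[[1,1,0],[0,0,-0.5]],[[1,1,0],[0,0,-0.5]],[[1,1,0],[0,0,-0.5]],[[1,1,0],[0,0,-0.5]],[[1,1,0],[0,0,-0.5]],[[1,1,0],[0,0,-0.5]],[[1,1,0],[0,0,-0.5]],[[1,1,0],[0,0,-0.5]],[[1,1,0],[0,0,-0.24]]]}' 46 20
python3 -m crank '{"steps": [[[0.5,1,0],[0,0,0]],[[0.5,1,0],[0,0,0]],[[0.5,1,0],[0,0,0]],[[0.5,1,0],[0,0,0]],[[0.4,1,0],[0,0,0]],[[0.35,1,0],[0,0,0]],[[0,1,-0.5],[0,0,0]],[[0,0.1,-1],[0,0,0]],[[0,0,-1],[0,0,0]],[[0,0,0],[0,0,0]]]}'
cat >> h.py <<'E'
def yaw():
    s=monitor.read_state(); from scipy.spatial.transform import Rotation as R
    M=R.from_quat(s["eef_rot"]).as_matrix(); y=M[:,1]; print("ee",s["ee_pos"].round(4),"tool y dir",np.degrees(np.arctan2(y[1],y[0])).round(2),"z",M[:,2].round(4),"w",s["width"].round(4),"t",s["time"],"ft",s["ft_force"].round(1)); return s
def bluetops(c,ztop,amin=60,nm=None):
    # outline of blue blobs cast on the top plane
    hsv=cv2.cvtColor(c["pixels"],cv2.COLOR_BGR2HSV); m=cv2.inRange(hsv,(108,120,40),(126,255,255))
    P=cloud(c); k,L,st,ce=cv2.connectedComponentsWithStats(m)
    for i in range(1,k):
        if st[i,4]<amin: continue
        sel=(L==i)&(abs(P[...,2]-ztop)<.004)
        if sel.sum()<30: continue
        v,u=np.nonzero(sel); q=onplane(c,np.c_[u,v],ztop)[:,:2]*1000
        rc=cv2.minAreaRect(q.astype(np.float32)); w,V=np.linalg.eigh(np.cov(q.T)); a=np.degrees(np.arctan2(V[1,1],V[0,1]))%180
        print(ce[i].round(),len(q),"rect",np.round(rc[0],1),np.round(rc[1],1),round(rc[2],1),"mean",q.mean(0).round(1),"long axis",a.round(1), "depth z",np.median(P[sel][:,2]).round(4))
E
python3 - <<'E'
from h import *
yaw(); c=shot("wrist"); cv2.imwrite("pics/w1.png",c["pixels"]); print("wrist"); bluetops(c,.0295)
c=shot("top"); print("top"); bluetops(c,.0295)
c=shot("scene"); print("scene"); bluetops(c,.0295); bluetops(c,.0695)
E
```

```text
time: 0.93
ee_pos: [0.5271, -0.3092, 0.2223]
eef_rot: [1.0, 0.021, -0.0, -0.0]
ft_force: [-0.3, -0.6, 0.0]
width: 0.047
grip_force: 0.0
time: 1.77
ee_pos: [0.5922, -0.1322, 0.1548]
eef_rot: [1.0, 0.023, -0.004, -0.001]
ft_force: [-1.9, -0.7, -1.4]
width: 0.0464
grip_force: 0.0Traceback (most recent call last):
  File "<stdin>", line 2, in <module>
  File "h.py", line 21, in yaw
    M=R.from_quat(s["eef_rot"]).as_matrix(); y=M[:,1]; print("ee",s["ee_pos"].round(4),"tool y dir",np.degrees(np.arctan2(y[1],y[0])).round(2),"z",M[:,2].round(4),"w",s["width"].round(4),"t",s["time"],"ft",s["ft_force"].round(1)); return s
                                                                                                                                                                       ^^^^^^^^^^^^^^^^
AttributeError: 'float' object has no attribute 'round'
```

```bash
sed -i 's/s\["width"\].round(4)/round(s["width"],4)/' h.py
python3 - <<'E'
from h import *
yaw(); c=shot("wrist"); cv2.imwrite("pics/w1.png",c["pixels"]); print("wrist"); bluetops(c,.0295)
c=shot("top"); print("top"); bluetops(c,.0295)
c=shot("scene"); print("scene"); bluetops(c,.0295); bluetops(c,.0695)
E
```

```text
ee [ 0.5922 -0.1322  0.1548] tool y dir -87.4 z [-0.0078  0.0014 -1.    ] w 0.0464 t 1.7667 ft [-1.9 -0.7 -1.4]
wrist
top
scene
[203. 248.] 110 rect [ 595.2 -134.8] [29.4 16.3] 86.5 mean [ 594.6 -134.5] long axis 86.4 depth z 0.0294
[292. 146.] 70 rect [499.6 153.7] [32.7 17.8] 79.5 mean [499.4 153.9] long axis 81.6 depth z 0.0699
[301. 155.] 76 rect [536.  146.8] [34.3 17.9] 81.5 mean [536.2 146.4] long axis 89.9 depth z 0.0696
```

View pics/w1.png

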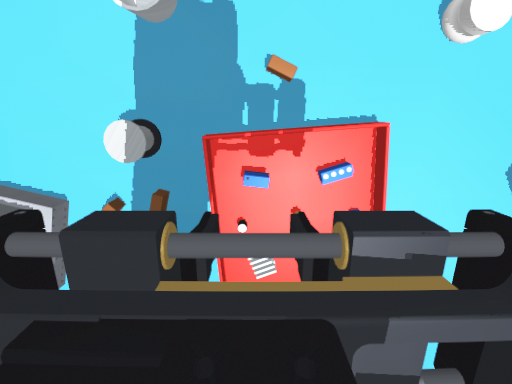

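The wrist view shows the relay at about (256,180), tilted a few degrees, between the trimmer-side parts. I'll measure its angle and centre here with an adjusted mask.

```bash
cat >> h.py <<'E'
def wrelay(ztop,box,tol=.004):
    c=shot("wrist"); P=cloud(c); u0,v0,u1,v1=box
    hsv=cv2.cvtColor(c["pixels"],cv2.COLOR_BGR2HSV)
    m=cv2.inRange(hsv,(100,150,30),(130,255,255))
    k,L,st,ce=cv2.connectedComponentsWithStats(m)
    b=np.zeros_like(m); b[v0:v1,u0:u1]=1
    for i in range(1,k):
        if st[i,4]<80 or st[i,4]>6000: continue
        for nm,sel in(("all",(L==i)&(b>0)),("top",(L==i)&(b>0)&(abs(P[...,2]-ztop)<tol))):
            v,u=np.nonzero(sel)
            if len(u)<50: continue
            q=onplane(c,np.c_[u,v],ztop)[:,:2]*1000; rc=cv2.minAreaRect(q.astype(np.float32))
            w,V=np.linalg.eigh(np.cov(q.T)); a=np.degrees(np.arctan2(V[1,1],V[0,1]))%180
            print(nm,ce[i].round(),len(u),"rect",np.round(rc[0],1),np.round(rc[1],1),round(rc[2],1),"mean",q.mean(0).round(1),"axis",a.round(1),"z",np.nanpercentile(P[sel][:,2],[10,50,90]).round(4))
    return c,P
E
python3 - <<'E'
from h import *
c,P=wrelay(.0295,(235,160,365,195)); h=cv2.cvtColor(c["pixels"],cv2.COLOR_BGR2HSV); print(h[180,252:262],P[180,256],h[150,230],c["T"].round(3).tolist())
E
```

```text
all [333. 173.] 208 rect [ 606.7 -220.4] [15.4 35.5] 19.0 mean [ 608.4 -220.9] axis 101.4 z [0.0089 0.0159 0.0208]
all [252. 180.] 209 rect [ 595.7 -133. ] [15.1 27.1] 1.9 mean [ 596.7 -130.2] axis 107.5 z [0.0133 0.0284 0.0297]
top [252. 180.] 137 rect [ 593.4 -132.9] [26.8 11.6] 86.7 mean [ 594.5 -128.7] axis 104.5 z [0.0279 0.0289 0.0298]
[[104 154 255]
 [104 153 255]
 [104 152 255]
 [104 152 255]
 [104 151 255]
 [104 150 255]
 [103 150 255]
 [103 147 255]
 [102 143 255]
 [103 143 255]] [ 0.59640936 -0.1352483   0.02921366] [  1 163 255] [[0.044, 0.967, 0.249, 0.662], [-0.999, 0.043, 0.012, -0.13], [0.001, -0.249, 0.968, 0.323], [0.0, 0.0, 0.0, 1.0]]
```

```bash
sed -i 's/(100,150,30),(130,255,255)/(98,60,30),(130,255,255)/; s/or st\[i,4\]>6000/or st[i,4]>12000/' h.py
python3 - <<'E'
from h import *
wrelay(.0295,(235,160,280,195))
s=dict(np.load("scene0.npz")); s={k:(v if v.ndim else float(v)) for k,v in s.items()}
bluetops(s,.0295)
E
```

```text
all [254. 182.] 342 rect [ 594.8 -133.2] [27.9 16.4] 86.6 mean [ 594.8 -133. ] axis 84.8 z [0.015  0.0287 0.0298]
top [254. 182.] 265 rect [ 593.  -133.2] [27.7 12.8] 86.7 mean [ 593.  -133.3] axis 87.4 z [0.0279 0.029  0.0299]
[203. 248.] 110 rect [ 594.6 -134.8] [29.4 15.9] 88.2 mean [ 594.7 -135. ] long axis 88.4 depth z 0.0296
```

```bash
python3 -m crank '{"steps": [[[0.07,-0.07,-0.8],[0,0,-0.55]],[[0,0,-1],[0,0,-0.55]],[[0,0,-1],[0,0,0]],[[0,0,-0.7],[0,0,0]],[[0,0,0],[0,0,0]],[[0,0,0],[0,0,0]]]}' 46 20
python3 -c "
from h import *
yaw()
c=shot('scene'); cv2.imwrite('pics/s2.png',cv2.resize(c['pixels'][130:340,90:330],None,fx=2.5,fy=2.5,interpolation=cv2.INTER_CUBIC))"
```

```text
time: 2.52
ee_pos: [0.597, -0.1351, 0.0733]
eef_rot: [1.0, -0.026, 0.0, 0.0]
ft_force: [1.1, -0.7, 0.8]
width: 0.0459
grip_force: 0.0
ee [ 0.597  -0.1351  0.0733] tool y dir -92.99 z [ 1.e-04 -0.e+00 -1.e+00] w 0.0459 t 2.5167 ft [ 1.1 -0.7  0.8]
```

View pics/s2.png

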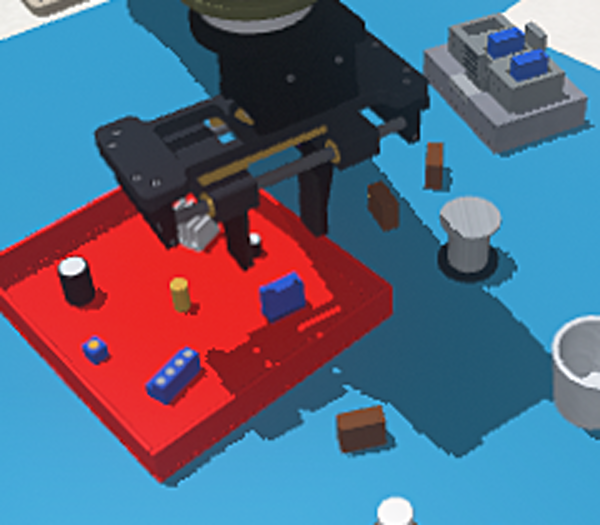

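The scene view shows the open fingers over the bin, spanning the relay at (283,295). I'll check the fingertip position from depth before going down.

```bash
python3 - <<'E'
from h import *
c=shot("scene"); P=cloud(c)
q=P[(P[...,2]>.072)&(P[...,2]<.090)&(abs(P[...,0]-.597)<.06)&(abs(P[...,1]+.135)<.07)]
print(len(q)); 
for s in (q[q[:,1]<-.135],q[q[:,1]>-.135]): print(len(s),s.min(0).round(4),s.max(0).round(4))
E
```

```text
138
66 [ 0.5853 -0.1688  0.0734] [ 0.6079 -0.1587  0.0897]
72 [ 0.5882 -0.1132  0.0746] [ 0.6115 -0.1046  0.0896]
```

```bash
python3 -m crank '{"steps": [[[-0.1,0.04,-0.7],[0,0,0]],[[0,0,-0.8],[0,0,0]],[[0,0,-0.5],[0,0,0]],[[0,0,-0.26],[0,0,0]],[[0,0,0],[0,0,0]],[[0,0,0],[0,0,0]],[[0,0,0],[0,0,0]]]}' 46 20; python3 -c "
from h import *
yaw()"
```

```text
time: 3.2
ee_pos: [0.5951, -0.134, 0.0173]
eef_rot: [1.0, -0.026, 0.001, 0.0]
ft_force: [0.3, 0.1, -0.2]
width: 0.046
grip_force: 0.0
ee [ 0.5951 -0.134   0.0173] tool y dir -92.97 z [ 1.7e-03 -4.0e-04 -1.0e+00] w 0.046 t 3.2 ft [ 0.3  0.1 -0.2]
```

```bash
python3 -m crank '{"steps": [[[0,0,0],[0,0,0]],[[0,0,0],[0,0,0]],[[0,0,0],[0,0,0]],[[0,0,0],[0,0,0]],[[0,0,0],[0,0,0]],[[0,0,0],[0,0,0]]]}' 20 20
python3 -m crank '{"steps": [[[0,0,0.5],[0,0,0]],[[0,0,1],[0,0,0]],[[0,0,1],[0,0,0]],[[0,0,1],[0,0,0]],[[0,0,1],[0,0,0]],[[0,0,1],[0,0,0]],[[0,0,0],[0,0,0]],[[0,0,0],[0,0,0]]]}'; python3 -c "
from h import *
yaw()"
```

```text
time: 3.7
ee_pos: [0.5945, -0.134, 0.0164]
eef_rot: [1.0, -0.026, 0.0, 0.0]
ft_force: [-0.7, 0.1, 4.1]
width: 0.0286
grip_force: 20.0
time: 4.37
ee_pos: [0.5952, -0.134, 0.1559]
eef_rot: [1.0, -0.026, 0.002, 0.0]
ft_force: [-0.2, -1.3, -0.7]
width: 0.0287
grip_force: 20.0
ee [ 0.5952 -0.134   0.1559] tool y dir -92.97 z [ 3.4e-03 -8.0e-04 -1.0e+00] w 0.0287 t 4.3667 ft [-0.2 -1.3 -0.7]
```

The relay is gripped (28.7 mm opening, 20 N). Next is the carry to hover over the pocket.

```bash
python3 -m crank '{"steps": [[[-0.3,0.7,0],[0,0,-0.2]],[[-0.5,1,0],[0,0,-0.2]],[[-0.5,1,0],[0,0,-0.2]],[[-0.5,1,0],[0,0,-0.2]],[[-0.5,1,0],[0,0,-0.2]],[[-0.5,1,0],[0,0,-0.2]],[[-0.5,1,0],[0,0,-0.2]],[[-0.5,1,0],[0,0,-0.17]],[[-0.5,1,0],[0,0,0]],[[-0.4,1,0],[0,0,0]]]}'
python3 -m crank '{"steps": [[[-0.35,1,-0.2],[0,0,0]],[[-0.2,0.7,-0.8],[0,0,0]],[[0,0.4,-1],[0,0,0]],[[0,0,0],[0,0,0]],[[0,0,0],[0,0,0]],[[0,0,0],[0,0,0]]]}'
python3 - <<'E'
from h import *
yaw()
c=shot("scene"); np.savez("s3.npz",**c); w=shot("wrist"); np.savez("w3.npz",**w)
a=cv2.resize(c["pixels"][90:210,220:380],(640,480),interpolation=cv2.INTER_CUBIC); cv2.imwrite("pics/s3.png",a)
cv2.imwrite("pics/w3.png",w["pixels"])
E
```

```text
time: 5.2
ee_pos: [0.475, 0.1095, 0.1528]
eef_rot: [0.996, -0.094, -0.001, 0.0]
ft_force: [1.1, 0.9, 0.1]
width: 0.0286
grip_force: 20.0
time: 5.7
ee_pos: [0.4633, 0.1603, 0.1041]
eef_rot: [0.996, -0.095, -0.0, 0.0]
ft_force: [0.3, -0.1, 0.0]
width: 0.0285
grip_force: 20.0
ee [0.4633 0.1603 0.1041] tool y dir -100.87 z [-3.e-04 -3.e-04 -1.e+00] w 0.0285 t 5.7 ft [ 0.3 -0.1  0. ]
```

View pics/s3.png

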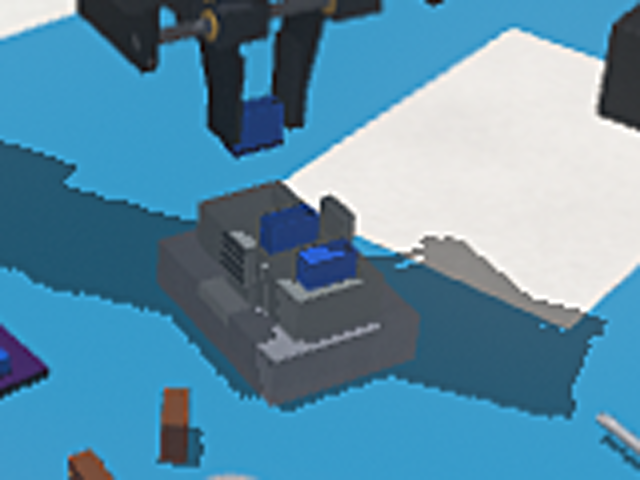

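View pics/w3.png

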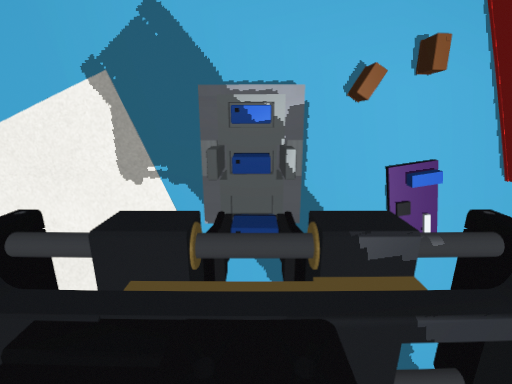

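The scene crop shows the relay in the jaws at (262,122), behind the carrier. In the wrist view the built-in relays at (251,113) and (251,163) line up with the held one at (253,222). I'll now work out the held relay's offset from the pocket in the carrier frame.

```bash
python3 - <<'E'
from h import *
ld=lambda f:{k:(v if v.ndim else float(v)) for k,v in np.load(f).items()}
s=ld("s3.npz"); w=ld("w3.npz")
a=np.radians(-10.8); ex=np.array([np.cos(a),np.sin(a)]); ey=np.array([-ex[1],ex[0]]); tcp=np.array([.4633,.1603])
for nm,c,lo in(("scene",s,(108,120,30)),("wrist",w,(98,60,30))):
    P=cloud(c); m=cv2.inRange(cv2.cvtColor(c["pixels"],cv2.COLOR_BGR2HSV),lo,(130,255,255))
    m[(P[...,2]<.056)|np.isnan(P[...,2])]=0
    m[(np.hypot(P[...,0]-.5,P[...,1]-.154)>.09)]=0
    k,L,st,ce=cv2.connectedComponentsWithStats(m)
    for i in range(1,k):
        if st[i,4]<25: continue
        q=P[L==i]; X=(q[:,:2]-tcp)@ex*1000; Y=(q[:,:2]-tcp)@ey*1000; Z=q[:,2]*1000
        print(nm,ce[i].round(),st[i,4],"X",np.percentile(X,[3,50,97]).round(1),"Y",np.percentile(Y,[3,50,97]).round(1),"Z",np.percentile(Z,[3,50,97]).round(1))
        t=abs(Z-69.5)<2.5
        if t.sum()>30 and Z.max()<75:
            v,u=np.nonzero(L==i); p=(onplane(c,np.c_[u,v][t],.0695)[:,:2]-tcp)*1000
            Q=np.c_[p@ex,p@ey]; rc=cv2.minAreaRect(Q.astype(np.float32)); print("   top rect (carrier axes, from TCP)",np.round(rc[0],1),np.round(rc[1],1),round(rc[2],1))
        f=(Z<67) if Z.max()<75 else (Z<112)
        if f.sum()>15: print("   face X med",np.median(X[f]).round(1),f.sum())
E
```

```text
scene [284. 121.] 134 X [-4.4  3.9  6.7] Y [-14.6  -0.4  13.5] Z [ 95.  109.  119.5]
   face X med 4.0 83
scene [292. 146.] 128 X [29.  39.9 42.6] Y [-12.4  -1.   15.3] Z [56.6 66.5 71.9]
   top rect (carrier axes, from TCP) [36.   1.2] [16.  30.6] 0.3
   face X med 41.0 67
scene [301. 155.] 126 X [67.1 77.3 79.9] Y [-12.5  -0.9  14.2] Z [57.  67.4 71.7]
   top rect (carrier axes, from TCP) [73.4  1.2] [28.1 16.8] 87.8
   face X med 78.0 62
wrist [251. 114.] 765 X [65.2 71.4 77.6] Y [-11.1   2.5  16.2] Z [67.9 69.  70.3]
   top rect (carrier axes, from TCP) [71.4  2.5] [28.7 12.4] 89.9
wrist [251. 164.] 723 X [28.5 35.3 40.9] Y [-10.9   2.6  16.1] Z [59.7 69.  70.2]
   top rect (carrier axes, from TCP) [34.6  2.6] [28.5 12.1] 90.0
   face X med 40.8 73
wrist [487. 211.] 45 X [35.3 36.4 36.6] Y [-85.7 -84.1 -78.5] Z [174.7 177.1 183.3]
wrist [254. 224.] 904 X [ 1.7  4.2 31.8] Y [-13.4   0.4  14.2] Z [ 94.1 110.8 186.4]
   face X med 4.3 477
wrist [450. 232.] 27 X [30.6 32.1 32.4] Y [-70.3 -63.5 -59.8] Z [183.3 186.9 187.6]
wrist [246. 267.] 153 X [-9.6 24.3 25.9] Y [-6.4  3.5 14.7] Z [136.4 190.6 200.6]
wrist [432. 260.] 96 X [23.4 25.3 29. ] Y [-64.  -56.3 -46.2] Z [189.4 190.9 198.2]
wrist [398. 358.] 29 X [-11.7  -7.4  -3. ] Y [-46.9 -46.6 -45.9] Z [196.9 197.5 198.2]
```

Both cameras give an x offset of about 0 and a y offset of about +2 mm in carrier axes. I'll correct that and go down carefully.

```bash
python3 -m crank '{"steps": [[[0.01,0.08,0],[0,0,0]],[[0,0,-0.5],[0,0,0]],[[0,0,-0.5],[0,0,0]],[[0,0,-0.4],[0,0,0]],[[0,0,0],[0,0,0]],[[0,0,0],[0,0,0]],[[0,0,-0.15],[0,0,0]],[[0,0,-0.1],[0,0,0]],[[0,0,0],[0,0,0]],[[0,0,0],[0,0,0]]]}'; python3 -c "
from h import *
yaw()"
```

```text
time: 6.63
ee_pos: [0.4633, 0.1631, 0.0625]
eef_rot: [0.996, -0.094, 0.0, 0.0]
ft_force: [-0.0, -0.2, 0.1]
width: 0.0288
grip_force: 20.0
ee [0.4633 0.1631 0.0625] tool y dir -100.82 z [ 1.e-04 -1.e-04 -1.e+00] w 0.0288 t 6.6333 ft [-0.  -0.2  0.1]
```

The underside is 5 mm below deck level with no contact force, so it is in the pocket. I'll lower it to the floor.

```bash
python3 -m crank '{"steps": [[[0,-0.03,-0.1],[0,0,0]],[[0,0,-0.08],[0,0,0]],[[0,0,-0.04],[0,0,0]],[[0,0,-0.02],[0,0,0]],[[0,0,0],[0,0,0]],[[0,0,0],[0,0,0]]]}'; python3 -c "
from h import *
yaw()"
```

```text
time: 7.13
ee_pos: [0.4632, 0.1623, 0.0564]
eef_rot: [0.996, -0.094, -0.0, 0.0]
ft_force: [-1.8, -1.1, 3.0]
width: 0.0287
grip_force: 20.0
ee [0.4632 0.1623 0.0564] tool y dir -100.82 z [-1.e-04 -2.e-04 -1.e+00] w 0.0287 t 7.1333 ft [-1.8 -1.1  3. ]
```

A contact of 3 N appears exactly at the predicted height. Release slightly, then raise.

```bash
python3 -m crank '{"steps": [[[0,0,0],[0,0,0]],[[0,0,0],[0,0,0]],[[0,0,0],[0,0,0]],[[0,0,0],[0,0,0]],[[0,0,0.4],[0,0,0]],[[0,0,0.8],[0,0,0]],[[0,0,1],[0,0,0]],[[0,0,1],[0,0,0]],[[0,0,0.8],[0,0,0]],[[0,0,0],[0,0,0]]]}' 40 20
python3 -m crank '{"steps": [[[-1,0,0],[0,0,0]],[[-0.6,0,0],[0,0,0]],[[0,0,0],[0,0,0]],[[0,0,0],[0,0,0]],[[0,0,0],[0,0,0]],[[0,0,0],[0,0,0]]]}' 87 25
cat > m.py <<'E'
from h import *
yaw(); w=shot("wrist"); s=shot("scene")
np.savez("w4.npz",**w); np.savez("s4.npz",**s)
a=np.radians(-10.8); ex=np.array([np.cos(a),np.sin(a)]); ey=np.array([-ex[1],ex[0]]); o=np.array([.5,.1545])
for nm,c,lo in(("scene",s,(108,120,30)),("wrist",w,(98,60,30))):
    P=cloud(c); C=(P[...,:2]-o)@np.c_[ex,ey]*1000; Z=P[...,2]*1000
    m=cv2.inRange(cv2.cvtColor(c["pixels"],cv2.COLOR_BGR2HSV),lo,(130,255,255))
    for xc in(-37,0,37):
        sel=(m>0)&(abs(Z-69.5)<2.5)&(abs(C[...,0]-xc)<14)&(abs(C[...,1])<25)
        v,u=np.nonzero(sel)
        if len(u)<10: print(nm,xc,"none",len(u)); continue
        p=(onplane(c,np.c_[u,v],.0695)[:,:2]-o)*1000; rc=cv2.minAreaRect(np.c_[p@ex,p@ey].astype(np.float32)); print(nm,xc,len(u),np.round(rc[0],1),np.round(rc[1],1),round(rc[2],1),"z",np.median(Z[sel]).round(2),Z[sel].std().round(2))
    for sg in(1,-1):
        sel=(Z>62)&(Z<69)&(abs(C[...,0])<18)&(C[...,1]*sg>24)&(C[...,1]*sg<42)
        q=C[sel]; 
        if len(q): print(nm,"tab",sg,len(q),np.percentile(q,[3,50,97],axis=0).round(1).tolist(),np.percentile(Z[sel],97).round(1))
cv2.imwrite("pics/w4.png",w["pixels"])
E
python3 m.py
```

```text
time: 7.97
ee_pos: [0.4653, 0.1634, 0.1612]
eef_rot: [0.996, -0.094, 0.003, -0.001]
ft_force: [0.5, 0.2, 0.4]
width: 0.0398
grip_force: 0.0
time: 8.47
ee_pos: [0.4239, 0.1623, 0.1564]
eef_rot: [0.996, -0.094, 0.0, -0.0]
ft_force: [0.1, -0.1, 0.7]
width: 0.0722
grip_force: 0.0
ee [0.4239 0.1623 0.1564] tool y dir -100.84 z [ 2.e-04  2.e-04 -1.e+00] w 0.0722 t 8.4667 ft [ 0.1 -0.1  0.7]
scene -37 50 [-38.   -0.2] [15.5 30.3] 4.7 z 69.89 1.06
scene 0 60 [-0.1  0.2] [16.9 30.8] 3.8 z 69.68 1.03
scene 37 64 [36.6  0. ] [31.7 17.5] 86.6 z 69.94 1.02
scene tab 1 40 [[-12.3, 26.1], [0.5, 29.0], [10.1, 34.3]] 68.6
scene tab -1 38 [[-12.1, -34.1], [0.6, -30.5], [10.4, -25.1]] 67.9
wrist -37 429 [-39.9   0.4] [12.1 28.2] 0.0 z 69.09 0.68
wrist 0 475 [-2.5  1.5] [28.  12.2] 90.0 z 69.07 0.69
wrist 37 525 [34.   1.3] [28.8 12.2] 90.0 z 69.03 0.75
wrist tab 1 242 [[-13.8, 27.4], [-2.4, 31.1], [8.8, 35.1]] 66.7
wrist tab -1 245 [[-13.7, -32.8], [-2.4, -28.9], [8.9, -25.1]] 66.6
```

View pics/w4.png

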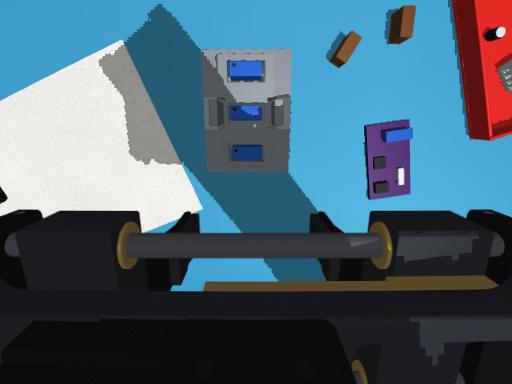

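The relay is home: its top is level with the built-in ones (69.1 against 69.05 mm) and square to them, at (246,152) in the wrist view. Corrected for camera bias, the carrier centre is about (0.499, 0.1555). I'll hover over the tabs with the jaws fully open.

```bash
python3 -m crank '{"steps": [[[0.5,-0.1,0],[0,0,0]],[[1,-0.1,0],[0,0,0]],[[1,-0.1,0],[0,0,0]],[[0.5,0,0],[0,0,0]],[[0,0,-1],[0,0,0]],[[0,0,-0.8],[0,0,0]],[[0,0,0],[0,0,0]],[[0,0,0],[0,0,0]]]}' 87 30
python3 -c "
from h import *
yaw()"; python3 - <<'E'
import sys; sys.path.insert(0,'.')
E
```

```text
time: 9.23
ee_pos: [0.4977, 0.1547, 0.1107]
eef_rot: [0.996, -0.094, -0.001, 0.0]
ft_force: [-0.7, 0.4, 1.0]
width: 0.087
grip_force: 0.0
ee [0.4977 0.1547 0.1107] tool y dir -100.82 z [-2.5e-03 -3.0e-04 -1.0e+00] w 0.087 t 9.2333 ft [-0.7  0.4  1. ]
```

```bash
python3 -m crank '{"steps": [[[0.05,0.03,-0.6],[0,0,0]],[[0,0,-0.8],[0,0,0]],[[0,0,-0.7],[0,0,0]],[[0,0,-0.5],[0,0,0]],[[0,0,-0.3],[0,0,0]],[[0,0,0],[0,0,0]],[[0,0,0],[0,0,0]],[[0,0,0],[0,0,0]]]}'
python3 -c "
from h import *
yaw()
c=shot('scene'); cv2.imwrite('pics/s5.png',cv2.resize(c['pixels'][60:210,220:380],(640,600),interpolation=cv2.INTER_CUBIC))"
```

```text
time: 9.9
ee_pos: [0.5003, 0.1559, 0.04]
eef_rot: [0.996, -0.094, 0.001, -0.0]
ft_force: [0.2, 0.3, -0.2]
width: 0.0869
grip_force: 0.0
ee [0.5003 0.1559 0.04  ] tool y dir -100.82 z [ 1.6e-03  4.0e-04 -1.0e+00] w 0.0869 t 9.9 ft [ 0.2  0.3 -0.2]
```

View pics/s5.png

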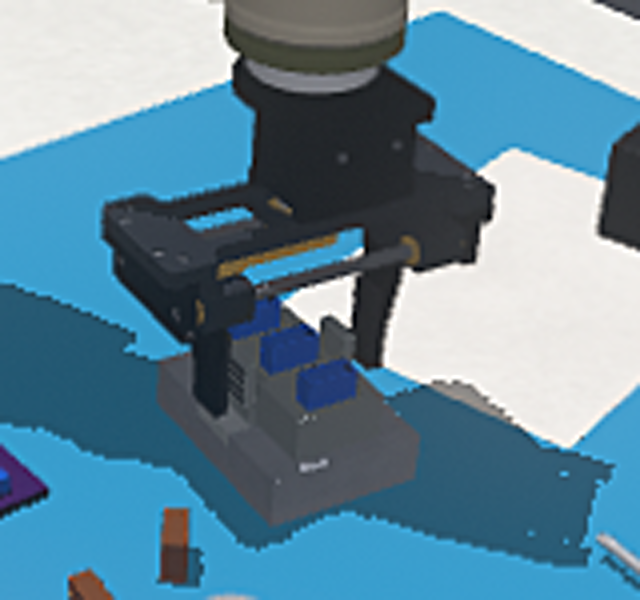

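The fingers stand outside both tabs, at (208,380) and (370,330), and all three relays are level. I'll lower 2.5 mm and pinch.

```bash
python3 -m crank '{"steps": [[[0,0,-0.1],[0,0,0]],[[0,0,0],[0,0,0]],[[0,0,0],[0,0,0]],[[0,0,0],[0,0,0]],[[0,0,0],[0,0,0]],[[0,0,0],[0,0,0]],[[0,0,0],[0,0,0]],[[0,0,0],[0,0,0]],[[0,0,0],[0,0,0]],[[0,0,0],[0,0,0]]]}' 45 30;python3 -c "
from h import *
yaw()"
```

```text
time: 10.78
ee_pos: [0.4996, 0.1558, 0.0366]
eef_rot: [0.996, -0.094, 0.0, -0.0]
ft_force: [-1.0, 1.0, 4.9]
width: 0.0537
grip_force: 30.0
ee [0.4996 0.1558 0.0366] tool y dir -100.82 z [ 3.e-04  1.e-04 -1.e+00] w 0.0537 t 10.7833 ft [-1.   1.   4.9]
```

```bash
python3 -m crank '{"steps": [[[0,0,0],[0,0,0]],[[0,0,0],[0,0,0]],[[0,0,0.1],[0,0,0]],[[0,0,0.1],[0,0,0]],[[0,0,0.1],[0,0,0]],[[0,0,0],[0,0,0]],[[0,0,0],[0,0,0]]]}';python3 -c "
from h import *
yaw()"
```

```text
time: 11.37
ee_pos: [0.4995, 0.1555, 0.0438]
eef_rot: [0.996, -0.094, 0.0, 0.0]
ft_force: [0.2, 0.2, -1.6]
width: 0.0539
grip_force: 30.0
ee [0.4995 0.1555 0.0438] tool y dir -100.83 z [ 1.e-04 -2.e-04 -1.e+00] w 0.0539 t 11.3667 ft [ 0.2  0.2 -1.6]
```

The arm has risen 7 mm carrying roughly the carrier's weight, so the catches are free of the ledges. Lifting to 10 cm.

```bash
python3 -m crank '{"steps": [[[0,0,0.3],[0,0,0]],[[0,0,0.5],[0,0,0]],[[0,0,0.6],[0,0,0]],[[0,0,0.6],[0,0,0]],[[0,0,0.6],[0,0,0]],[[0,0,0.5],[0,0,0]],[[0,0,0.4],[0,0,0]],[[0,0,0.2],[0,0,0]],[[0,0,0],[0,0,0]],[[0,0,0],[0,0,0]]]}'
python3 -m crank '{"steps": [[[0,0,0],[0,0,0]],[[0,0,0],[0,0,0]],[[0,0,0],[0,0,0]],[[0,0,0],[0,0,0]],[[0,0,0],[0,0,0]],[[0,0,0],[0,0,0]]]}'
python3 - <<'E'
from h import *
yaw(); c=shot('scene'); cv2.imwrite('pics/s6.png',cv2.resize(c['pixels'][20:230,190:414],(640,600),interpolation=cv2.INTER_CUBIC))
P=cloud(c); m=cv2.inRange(cv2.cvtColor(c["pixels"],cv2.COLOR_BGR2HSV),(108,120,30),(130,255,255))
m[(P[...,2]<.13)|np.isnan(P[...,2])]=0
k,L,st,ce=cv2.connectedComponentsWithStats(m)
for i in range(1,k):
    if st[i,4]>20: print(ce[i].round(),st[i,4],P[L==i].mean(0).round(4),"ztop",np.percentile(P[L==i][:,2],95).round(4))
E
```

```text
time: 12.2
ee_pos: [0.4994, 0.1555, 0.1361]
eef_rot: [0.996, -0.094, -0.0, 0.0]
ft_force: [-0.7, 0.6, -2.9]
width: 0.0535
grip_force: 30.0
time: 12.7
ee_pos: [0.4995, 0.1556, 0.1362]
eef_rot: [0.996, -0.094, -0.0, 0.0]
ft_force: [-0.1, 0.0, -1.9]
width: 0.0537
grip_force: 30.0
ee [0.4995 0.1556 0.1362] tool y dir -100.82 z [-2.e-04 -1.e-04 -1.e+00] w 0.0537 t 12.7 ft [-0.1  0.  -1.9]
[299. 107.] 352 [0.5145 0.15   0.1651] ztop 0.1714
```

View pics/s6.png

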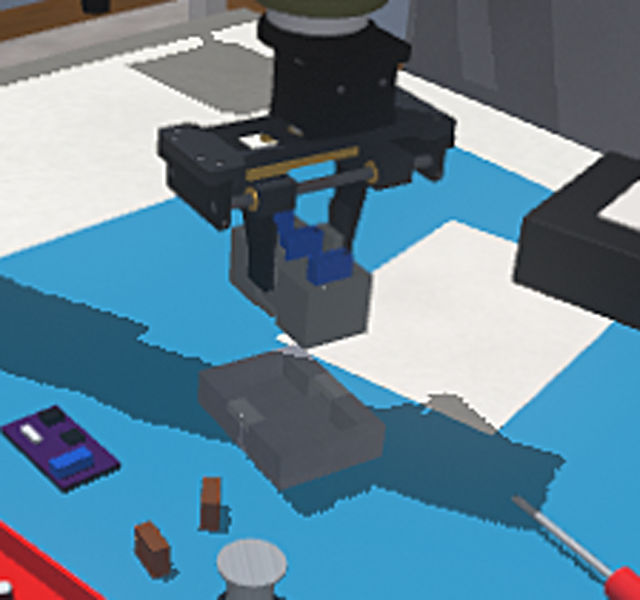

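The scene view shows the carrier lifted clear of the empty dock at (290,420), held by its tabs with the relays aboard. I'll check the level numerically and hand in.

```bash
python3 - <<'E'
from h import *
c=shot("wrist"); P=cloud(c); a=np.radians(-10.8); ex=np.array([np.cos(a),np.sin(a)]); X=(P[...,:2]-[.4995,.1556])@ex*1000
m=cv2.inRange(cv2.cvtColor(c["pixels"],cv2.COLOR_BGR2HSV),(98,60,20),(130,255,255))>0
near=np.hypot(P[...,0]-.4995,P[...,1]-.1556)<.06
zs=[]
for xc in(-37,0,37):
    s=m&near&(abs(X-xc)<9)&(P[...,2]>.155)&(P[...,2]<.185); z=np.median(P[s][:,2]) if s.sum()>20 else np.nan; zs.append(z); print(xc,s.sum(),z.round(4))
s2=shot("scene"); Q=cloud(s2); X=(Q[...,:2]-[.4995,.1556])@ex*1000; m=cv2.inRange(cv2.cvtColor(s2["pixels"],cv2.COLOR_BGR2HSV),(108,120,30),(130,255,255))>0
for xc in(-37,0,37):
    s=m&(abs(X-xc)<9)&(Q[...,2]>.15)&(Q[...,2]<.185); print("scene",xc,s.sum(),np.percentile(Q[s][:,2],[90,97]).round(4) if s.sum() else None)
E
```

```text
Traceback (most recent call last):
AttributeError: 'float' object has no attribute 'round'
```

```bash
python3 - <<'E'
from h import *
a=np.radians(-10.8); ex=np.array([np.cos(a),np.sin(a)])
for n,lo in(("wrist",(98,60,20)),("scene",(108,120,30))):
    c=shot(n); Q=cloud(c); X=(Q[...,:2]-[.4995,.1556])@ex*1000; m=cv2.inRange(cv2.cvtColor(c["pixels"],cv2.COLOR_BGR2HSV),lo,(130,255,255))>0
    m&=np.hypot(Q[...,0]-.4995,Q[...,1]-.1556)<.06
    for xc in(-37,0,37):
        s=m&(abs(X-xc)<9)&(Q[...,2]>.15)&(Q[...,2]<.185); print(n,xc,s.sum(),np.percentile(Q[s][:,2],[50,90,97]).round(4) if s.any() else None)
E
```

```text
wrist -37 2 [0.1536 0.154  0.154 ]
wrist 0 546 [0.1677 0.1692 0.1726]
wrist 37 1781 [0.1685 0.1694 0.1698]
scene -37 40 [0.1625 0.1686 0.1694]
scene 0 136 [0.1657 0.1712 0.1716]
scene 37 161 [0.165  0.1709 0.1713]
```

```bash
python3 -c "
from bench import ticket
print(ticket.close_job())"
```

```text
the job is handed in; nothing more can be done
None
```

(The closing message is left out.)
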